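# Lock the cap on the whey filter

## Robot

A 6-joint arm with a two-finger parallel gripper is mounted at the origin on the work surface. World frame = base frame: x ahead of the robot, y to its left, z up, the work surface at z = 0. Lengths are in mm, angles in rad, forces in N, time in s.
With the tool pointing down it reaches from about 275 to 725 mm from the base axis. Payload 15.9 kg.
Tool frame: the origin (TCP) lies on the centre line of the jaws, within the pads' length; the fingertips stand 22 mm ahead of it and the grasp point (between the pads) lies 3 mm ahead of it (tip_reach is the distance from the TCP to the fingertips, in mm); x points along the fingers, y is the direction in which the jaws open and shut, and the axes are right-handed (so a half turn about x gives the same grasp; the last joint's range is limited). The gripper opens to 85 mm and grips with 20 to 120 N. Pads are 22 mm wide; open, the fingers measure 114 mm over their backs; the gripper's body (76 mm by 85 mm) begins 54 mm behind the grasp point. The pads swing forward as they close: fully open they stand 13 mm farther back than shut.
Start: joints at [1.33, 0.213, -0.034, 1.323, 0, 1.571], TCP at [119.235, 485.56, 253.306] pointing down, gripper open.
Joint ranges: [-2.98, 2.98], [-0.74, 1.72], [-1.14, 1.35], [-2.1, 2.04], [-1.57, 1.44], [-3.14, 3.14]. Speed limits (rad/s): [1.89, 1.89, 2.39, 2.57, 3.14, 3.14].

## Interface

Orientations are given as a unit quaternion [w, x, y, z].
In Python, from plant import get_state, get_image, camera_model, close_job, masks_of, landmark_of, tip_reach gives the robot as it stands. The module is installed in compiled form; this text tells all that it offers.
- The arm moves only by the tool move_arm, never from a script. Its argument "targets" is one flat list of numbers, 5 for each row, row after row: the gripper's target within -1 to 1 (fully open at 1, half-way at 0, shut at -1), then the shift along the world's x, y, z in m, then the turn about the world's z in degrees. In form: [gripper, x, y, z, twist, gripper, x, y, z, twist, ...]. A call has 1 to 20 rows; each row is the pose to reach, as a shift and turn from the pose measured when the call began; what a row does not reach only later rows make up. A row lasts 1/8 s, in which the tool goes at most 62.5 mm and 10.7 degrees, less where a joint would pass 70% of its speed; a pose out of reach is approached as far as the arm can. A call with a gripper value outside its range is refused whole. The fingers move at their own pace and stop on an object; "force" is the grip in N (left out, the last holds). Time passes only in rows, so rows that repeat a pose let the fingers close. It gives the time, the measured TCP pose, the force and the opening at its end, in the units of the state.
- get_state(): the state, without advancing time (a new reading comes with each control period).
- get_image(name): name is "scene" or "top" or "wrist"; returns the picture (420x560x3 uint8, red, green, blue); there is no depth.
- camera_model(name): a dict with "intrinsics" (3x3 intrinsics, pixels), "distortion" ([k1, k2, p1, p2, k3] as OpenCV has them; the pictures are not rectified), "rvec" (rotation vector, rad) and "tvec" (3), from world to camera coordinates, as OpenCV has them. Camera axes: x right, y down, z forward; pixel columns grow to the right and rows downward; lengths in mm; the calibration is good to about 2 mm. A picture is of the moment at which its call begins: read the wrist's pose just before it. camera_model takes no time and is no camera call; for the wrist camera it gives the pose at the moment of the call.
- close_job(): hands the job in, once; it reports no verdict.
Trained networks look in the newest picture that a camera, given by its name, has taken for a name from the list of things; names that differ only in an ending like _2 or _b are one class to them, and where a whole thing is asked for, a point or a joint stands for the part that bears it (a point fixed in the world has none). Each returns a list of dicts, best first, with "score" (0 to 1); they miss things now and then, are a little off and sometimes report something else, mostly with a low value. They report only what shows in the picture. A call takes as long as a camera call. They do not tell look-alikes from the thing itself.
- masks_of(camera, name): "pixels" (420x560 bool, what is visible of it) and "box" ([left, top, right, bottom] in pixels, round what is visible of it).
- landmark_of(camera, name): "point" ([row, column] in pixels: a listed point, or the origin of a listed thing).
The state is a dict: "clock": time; "q": joint angles; "qvel": joint speeds; "joint_efforts": joint torques, N m; "eef_pos": TCP position; "orientation": TCP orientation; "ft_force": force on the tool from outside, world axes, zero at the start; "torque": the same for the moment, N m; "finger_gap": finger opening in mm.
Only numpy, scipy, OpenCV 4.12 (cv2) and the standard library are available. Lean on these libraries where they do the work, as an engineer would, in place of code of your own. Each camera call takes 0.05 s, during which the arm holds its last target. There are 200 camera calls.

## Task

Close the open whey filter: take the blue cap by its upright fin, set it into the metal filter pot with its two lugs in the gaps between the pot's two dark lips, and turn it clockwise, seen from above, until it comes up tight under both lips against their stops. Let go, and leave the white pressing lid and the cheese mould where they stand.

Things in the scene. Friction and masses are not known exactly. Their poses are not given: they have to be found in the camera images.
- cap: Loose blue cap, 0.25-0.5 kg, upright. Origin: underside centre, z up. Upwards: tapered plug (48 mm wide at foot, 74 at 22-30 mm up); flange 92 wide, 30-38 up; step 80 wide to 46 up; flat fin to grip, 84 long along x, 20 thick, 46-96 up. Two lugs on the flange at +x and -x, in line with the fin, reach 66 from the axis, 20 wide, 8 thick (30-38 up). A half turn makes no difference.
- filter: Fixed open pot, pale metal, 160 mm wide, 69 high, outlet spigot at its +y side. Origin: underside centre, z up. A ledge 50 up rings a hole 80 wide, 45 deep for the cap's plug; flange and lugs rest on the ledge: seated cap origin is 20 above the pot's. Lugs drop in freely with cap x 45 to 140 degrees counter-clockwise of pot x (best 65). Locked at the stops, cap x lies along pot x (either way).
- lip (a point): The dark steel lip at the pot's +x, 60 mm from its axis (a twin is at -x). Each reaches in to 54 mm from the axis, spans 12 degrees clockwise to 33 counter-clockwise of this point, top at most 69 up. Its underside slopes from 12 mm above the ledge (entry) to a pinch on the 8 mm lug in the last 5 degrees (about 1 N m turns it up tight), then a stop. The cap stays as left.
- press_lid: Loose white cheese-pressing lid, a disc 92 mm across with a white upright fin (70 by 18 mm, top 62 mm up) and no lugs; it does not belong on the filter. Origin: centre of its underside, z up. Leave it alone.
- mould: Loose white ribbed cheese mould (a round basket with a cheese in it), 100 mm across at the top, 75 mm high. Origin: centre of its underside, z up. Leave it alone.
Mind the look-alikes: they are no part of the job. Leave any pink or purple look-alike of the filter alone.

How it is judged:
By the outcome, as a careful person would: the job done as asked, in the order asked, and still so for the second after the job is handed in, with the robot touching nothing.
It also fails if it takes over 45 s, if anything falls off the work surface, if the arm or the gripper's body presses on something with over 40 N, if the wrist force passes 120 N, or if a joint passes its speed limit or range.

## Working session

There is one attempt and no reset: what is moved stays moved. The work goes in short steps, Python scripts to look and compute and a tool call to move; the robot and the scene stay as the last step left them, time stands still between calls to the robot, and variables do not carry over. Pictures are saved under pics/ and viewed, about 8 in all and at most 12, crops included, and the job is handed in when it is done.

Besides the shell and the picture viewer there is one more tool, called after "Call:" as name(argument=value, ...), one argument or row to a line, values as JSON. move_arm: Moves the arm, as the interface text tells. Its arguments: {"type":"object","properties":{"targets":{"type":"array"},"force":{"type":"number"}},"required":["targets"]}

```bash
mkdir -p pics; cat > h.py <<'E'
import numpy as np, cv2
from plant import *
def px2w(cam,uv,z,m=None):
    m=m or camera_model(cam)
    K=np.array(m['intrinsics'],float);D=np.array(m['distortion'],float)
    R=cv2.Rodrigues(np.array(m['rvec'],float))[0];t=np.array(m['tvec'],float).ravel()
    p=cv2.undistortPoints(np.array(uv,float).reshape(-1,1,2),K,D).reshape(-1,2)
    d=np.c_[p,np.ones(len(p))]@R; c=-R.T@t
    return c+d*((z-c[2])/d[:,2])[:,None]
def w2px(cam,P,m=None):
    m=m or camera_model(cam)
    return cv2.projectPoints(np.array(P,float).reshape(-1,1,3),np.array(m['rvec'],float),np.array(m['tvec'],float),np.array(m['intrinsics'],float),np.array(m['distortion'],float))[0].reshape(-1,2)
def save(cam,name,crop=None,s=1):
    im=get_image(cam); o=im
    if crop: o=im[crop[1]:crop[3],crop[0]:crop[2]]
    o=cv2.resize(o,None,fx=s,fy=s,interpolation=cv2.INTER_CUBIC)
    cv2.imwrite('pics/'+name,o[...,::-1]); return im
E
python3 - <<'E'
from h import *
s=get_state();print(s['clock'],s['eef_pos'],s['orientation'],s['finger_gap'])
a=save('top','t0.png');
for n,z in [('cap',0),('filter',0),('lip',69),('press_lid',0),('mould',0)]:
    for l in landmark_of('top',n)[:4]:
        r,c=l['point'];print('L',n,round(l['score'],2),(round(c),round(r)),px2w('top',[c,r],z)[0].round(1))
    for l in masks_of('top',n)[:3]: print('M',n,round(l['score'],2),l['box'],l['pixels'].sum())
b=save('scene','s0.png')
for n in ['cap','filter','lip']:
    z={'lip':69}.get(n,0)
    for l in landmark_of('scene',n)[:4]:
        r,c=l['point'];print('S',n,round(l['score'],2),(round(c),round(r)),px2w('scene',[c,r],z)[0].round(1))
cv2.imwrite('pics/both.png',np.vstack([a,b])[...,::-1][:, :])
E
```

```text
0.0 [119.18587548 485.27953321 252.8212076 ] [ 0.70194472  0.08455574  0.70202734 -0.08533201] 85.36587225140651
L cap 0.89 (459, 204) [ 457.2 -353.4    0. ]
M cap 0.97 [442.9, 178.1, 483.5, 234.4] 1416
L filter 0.96 (215, 294) [252.2 249.2   0. ]
L filter 0.81 (284, 238) [386.9  75.5   0. ]
L filter 0.68 (184, 198) [490.7 319.5   0. ]
M filter 0.87 [170.9, 264.2, 247.2, 335.8] 3917
M filter 0.86 [68.1, 246.0, 145.4, 317.9] 3982
M filter 0.83 [243.4, 205.5, 320.0, 268.5] 3764
L lip 0.97 (215, 273) [308.7 236.9  69. ]
L lip 0.75 (182, 170) [552.5 310.2  69. ]
L lip 0.67 (110, 255) [357.8 482.   69. ]
L lip 0.65 (295, 217) [434.5  46.6  69. ]
M lip 0.88 [245.1, 203.8, 321.4, 270.4] 3758
M lip 0.8 [67.5, 247.2, 141.4, 317.5] 4059
M lip 0.71 [136.8, 162.4, 217.7, 231.4] 3740
L press_lid 0.8 (370, 160) [ 571.4 -142.7    0. ]
L press_lid 0.2 (185, 170) [559.9 317.8   0. ]
M press_lid 0.68 [349.0, 142.7, 387.2, 185.1] 1118
L mould 0.94 (269, 150) [604.  106.2   0. ]
M mould 0.85 [250.6, 127.4, 291.0, 176.0] 1426
S cap 0.82 (122, 315) [ 452.1 -352.2    0. ]
S cap 0.44 (348, 208) [493.  314.4   0. ]
S filter 0.9 (281, 178) [252.2 251.2   0. ]
S filter 0.9 (258, 223) [384.2  63.8   0. ]
S filter 0.66 (346, 209) [492.7 306.3   0. ]
S filter 0.6 (350, 158) [302.8 518.5   0. ]
S lip 0.96 (364, 205) [564.3 288.2  69. ]
S lip 0.94 (264, 222) [457.3  33.   69. ]
S lip 0.93 (291, 173) [326.7 228.8  69. ]
S lip 0.78 (359, 153) [371.2 476.7  69. ]
```

View pics/t0.png

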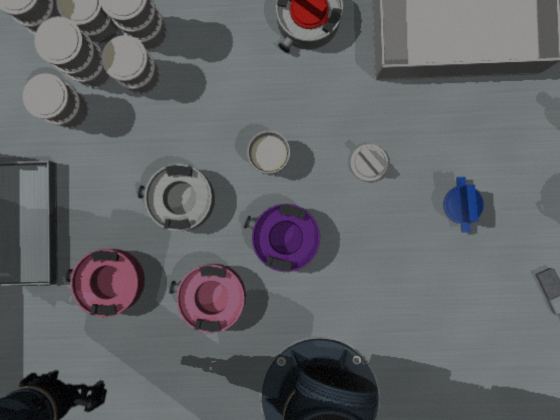

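View pics/s0.png

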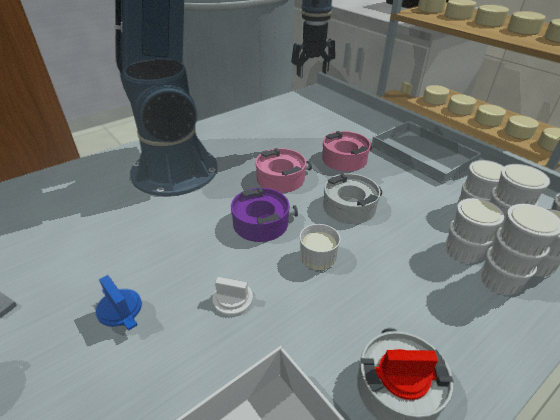

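The top view shows the blue cap at (463,205). The cylinders are pink (108,282) and (211,297), purple (286,237), pale metal and open (179,197), and one already closed with a red cap (310,10). The pale open pot at (179,197), with dark lips and a spigot at its left, fits the description. Next I'll fit its pose and the cap's, and confirm in an enlarged crop.

```bash
cat > fit.py <<'E'
from h import *
from scipy.optimize import minimize
def ring(r,z,n=48):
    a=np.linspace(0,2*np.pi,n,endpoint=False);return np.c_[r*np.cos(a),r*np.sin(a),np.full(n,z)]
def box(x,y,z0,z1): return np.array([[i*x,j*y,k] for i in(-1,1) for j in(-1,1) for k in(z0,z1)],float)
CAP=[np.r_[ring(24,0),ring(37,22),ring(37,30)],np.r_[ring(46,30),ring(46,38)],np.r_[ring(40,38),ring(40,46)],box(42,10,46,96),box(66,10,30,38)]
def sil(cam,parts,p,m,S=4,z=0):
    c,s=np.cos(p[2]),np.sin(p[2]);R=np.array([[c,-s,0],[s,c,0],[0,0,1]])
    im=np.zeros((420*S,560*S),np.uint8)
    for q in parts:
        u=w2px(cam,q@R.T+[p[0],p[1],z],m)
        cv2.fillConvexPoly(im,cv2.convexHull(((u+.5)*S).astype(np.int32)),1)
    return cv2.resize(im.astype(np.float32),(560,420),interpolation=cv2.INTER_AREA)
def fitcap(obs,p0,parts=CAP,z=0):
    M={c:camera_model(c) for c in obs}
    f=lambda p:sum(np.abs(sil(c,parts,[p[0],p[1],p[2]/50],M[c],z=z)-obs[c]).sum() for c in obs)
    x0=np.array([p0[0],p0[1],p0[2]*50])
    best=min((minimize(f,x0+[0,0,d],method='Nelder-Mead',options=dict(initial_simplex=x0+[0,0,d]+np.array([[0,0,0],[10,0,0],[0,10,0],[0,0,10]]))) for d in (-8,8)),key=lambda r:r.fun)
    return best.x[0],best.x[1],best.x[2]/50,best.fun,sum(o.sum() for o in obs.values())
def blue(im):
    h=cv2.cvtColor(im,cv2.COLOR_RGB2HSV);return ((h[...,0]>102)&(h[...,0]<122)&(h[...,1]>150)&(h[...,2]>50)).astype(np.float32)
E
python3 - <<'E'
from fit import *
t=get_image('top');s=get_image('scene')
o={'top':blue(t),'scene':blue(s)}
for c in o:
    n,l,st,_=cv2.connectedComponentsWithStats(o[c].astype(np.uint8));k=1+np.argmax(st[1:,4]);o[c]=(l==k).astype(np.float32);print(c,st[k])
for c in (['top'],['scene'],['top','scene']): print(np.round(fitcap({k:o[k] for k in c},[455,-353,0.05]),3))
# lips on the metal pot (top view)
x0,y0,x1,y1=140,155,225,240
g=cv2.cvtColor(t,cv2.COLOR_RGB2GRAY)
m=(g<75).astype(np.uint8);mm=np.zeros_like(m);mm[y0:y1,x0:x1]=m[y0:y1,x0:x1]
n,l,st,ce=cv2.connectedComponentsWithStats(mm)
for i in range(1,n):
    if st[i,4]>15: print(st[i],ce[i].round(1),px2w('top',ce[i],67)[0].round(1),px2w('top',ce[i],30)[0].round(1))
a=cv2.resize(t[y0:y1,x0:x1],None,fx=4.6,fy=4.6,interpolation=cv2.INTER_CUBIC);b=cv2.resize(t[165:250,420:505],None,fx=4.6,fy=4.6,interpolation=cv2.INTER_CUBIC)
cv2.imwrite('pics/c1.png',np.hstack([a,b])[...,::-1])
E
```

```text
top [ 445  177   38   55 1169]
scene [  96  276   46   54 1475]
[ 4.54616e+02 -3.52169e+02  6.20000e-02  2.87625e+02  1.16900e+03]
[ 4.54466e+02 -3.51768e+02  3.70000e-02  1.88562e+02  1.47500e+03]
[ 4.54759e+02 -3.51313e+02  3.80000e-02  4.82750e+02  2.64400e+03]
[147 165  48  64 587] [173.5 196. ] [492.  331.4  67. ] [494.8 339.9  30. ]
[187 171  38  63 784] [212.2 204.4] [469.5 240.3  67. ] [471.7 246.   30. ]
[163 181  23  33 237] [171.7 198.6] [486.  335.7  67. ] [488.7 344.4  30. ]
[140 185   5  13  42] [141.3 190.7] [506.7 407.2  67. ] [510.1 418.1  30. ]
[221 203   4   7  19] [222.6 205.4] [466.6 215.9  67. ] [468.7 220.9  30. ]
```

View pics/c1.png

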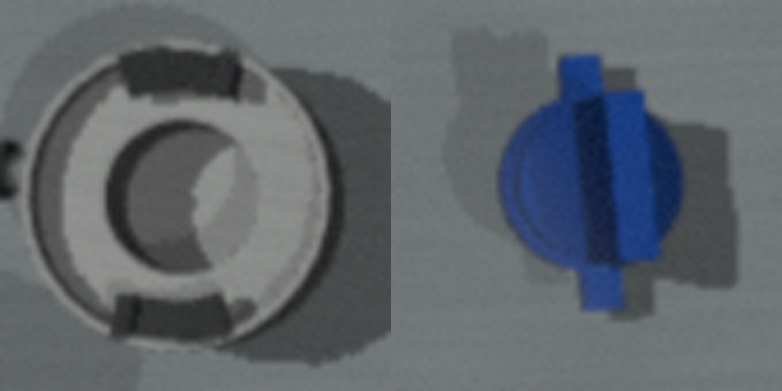

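The left crop shows the pale pot with its dark lips at about (180,171) and (177,223) and the spigot at left, which is the pot meant. The right crop shows the blue cap with its lugs and fin running up-down.

```bash
python3 - <<'E'
from h import *
from scipy.spatial.transform import Rotation as R
s=get_state();w,x,y,z=s['orientation'];print(R.from_quat([x,y,z,w]).as_matrix().round(3),s['q'])
m=camera_model('wrist');Rm=cv2.Rodrigues(np.array(m['rvec']))[0];print('cam',(-Rm.T@np.ravel(m['tvec'])).round(1),Rm[2].round(3),m['intrinsics'])
o=lambda c,r:[c,r]
A=px2w('top',[[140+182/4.6,155+73/4.6],[140+172/4.6,155+314/4.6]],67);d=A[0]-A[1];print(A,A.mean(0),np.degrees(np.arctan2(d[1],d[0])))
B=px2w('top',[[420+190/4.6,165+56/4.6],[420+212/4.6,165+310/4.6]],38);d=B[0]-B[1];print(B,B.mean(0),np.degrees(np.arctan2(d[1],d[0])),np.linalg.norm(d))
E
```

```text
[[-0.     0.238  0.971]
 [-0.     0.971 -0.238]
 [-1.    -0.    -0.   ]] [ 1.32996604e+00  2.12922905e-01 -3.43995978e-02  1.32352022e+00
  8.10969930e-06  1.57076852e+00]
cam [ 37.1 505.1 373.5] [ 0.317 -0.079 -0.945] [[298.46610745   0.         281.15803265]
 [  0.         298.46610745 206.79164309]
 [  0.           0.           1.        ]]
[[550.83480847 315.72716049  67.        ]
 [427.63936892 323.3250701   67.        ]] [489.23708869 319.5261153   67.        ] -3.5291685139107574
[[ 518.73639242 -348.39593858   38.        ]
 [ 388.0332148  -354.21866713   38.        ]] [ 453.38480361 -351.30730285   38.        ] 2.550797437542823 130.83281242255293
```

Call:
move_arm(
  targets=[1,0.05,-0.04,0.02,0,1,0.1,-0.08,0.04,0,1,0.15,-0.12,0.06,0,1,0.2,-0.15,0.07,0,1,0.25,-0.175,0.07,0,1,0.28,-0.185,0.07,0,1,0.28,-0.185,0.07,0],
)

```text
clock: 1.72
eef_pos: [401.0, 299.4, 322.8]
orientation: [0.702, 0.086, 0.702, -0.086]
ft_force: [-1.2, 0.5, -0.1]
finger_gap: 85.3
```

```bash
python3 - <<'E'
from h import *
s=get_state();print(s['clock'],s['eef_pos'],s['q'])
save('wrist','w1.png')
m=camera_model('wrist')
for n,z in(('filter',0),('lip',69)):
    for l in landmark_of('wrist',n): r,c=l['point'];print(n,l['score'],(c,r),px2w('wrist',[c,r],z)[0])
# where the predicted pot falls
print(w2px('wrist',[[489,319,69],[489,319,50]]))
E
```

```text
1.725 [401.04321732 299.43625672 322.8290468 ] [ 6.41475364e-01  2.15644822e-01  1.43717892e-01  1.49944899e+00
 -2.14732718e-04  8.85451638e-01]
filter 0.9 (409.9, 47.1) [290.31196272 500.43686708   0.        ]
filter 0.76 (131.3, 189.3) [383.14519179  66.48210969   0.        ]
filter 0.74 (309.2, 217.3) [493.41296481 321.92887234   0.        ]
filter 0.65 (220.3, 65.3) [250.64368166 251.56899191   0.        ]
lip 0.93 (213.5, 110.3) [304.92405602 239.72119464  69.        ]
lip 0.93 (426.0, 96.3) [349.80172785 485.93536566  69.        ]
lip 0.85 (312.0, 266.8) [540.48367909 310.11373319  69.        ]
[[310.60039155 233.26494446]
 [309.37490448 227.80626632]]
```

View pics/w1.png

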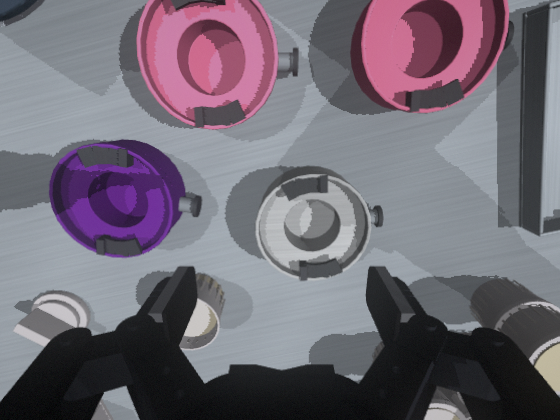

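```bash
python3 - <<'E'
from fit import *
def sec(a0,ro,ri=54,z=(61,69)):
    a=np.radians(a0+np.linspace(-12,33,10));out=[]
    for i in range(9):
        out.append(np.array([[r*np.cos(t),r*np.sin(t),h] for r in(ri,ro) for t in a[i:i+2] for h in z]))
    return out
w=get_image('wrist');t=get_image('top');obs={}
for c,im,b in(('wrist',w,(255,165,372,285)),('top',t,(155,160,212,234))):
    g=cv2.cvtColor(im,cv2.COLOR_RGB2GRAY);print(c,g[187,305] if c=='wrist' else g[171,180])
    m=np.zeros(g.shape,np.uint8);m[b[1]:b[3],b[0]:b[2]]=(g<(g[187,305]+22 if c=='wrist' else g[171,180]+14))[b[1]:b[3],b[0]:b[2]]
    n,l,st,ce=cv2.connectedComponentsWithStats(m,connectivity=4)
    for i in range(1,n):
        if st[i,4]>25: print(c,st[i],ce[i].round(1))
    obs[c]=m.astype(np.float32)
cv2.imwrite('pics/dbg.png',np.hstack([cv2.resize(obs['wrist'][160:290,250:380],(390,390))*255,cv2.resize(obs['top'][155:240,140:225],(390,390))*255]))
for ro in (70,74,78):
    parts=sec(0,ro)+sec(180,ro)
    for c in(['wrist'],['top'],['wrist','top']): print(ro,c,np.round(fitcap({k:obs[k] for k in c},[490,319,-.25],parts),3))
E
```

```text
wrist 77
wrist [ 259  168   85   40 1357] [300.3 182.9]
wrist [ 281  205   86   77 1001] [326.9 262.8]
wrist [293 211  46  42 647] [318.2 239.2]
wrist [367 266   5  19  79] [369.3 275.9]
top 58
top [165 166  28  10 215] [179.1 170.3]
top [163 182  21  31 151] [168.7 195.2]
top [187 204  25  28  84] [202.6 219.5]
top [155 218  21  16 132] [160.7 228.5]
top [164 219  27  10 203] [176.9 223.8]
70 ['wrist'] [ 4.867230e+02  3.214530e+02 -2.720000e-01  2.186312e+03  3.113000e+03]
70 ['top'] [ 4.89385e+02  3.19066e+02 -2.59000e-01  5.47188e+02  8.13000e+02]
70 ['wrist', 'top'] [ 4.874270e+02  3.229240e+02 -2.450000e-01  2.753375e+03  3.926000e+03]
74 ['wrist'] [ 4.87524e+02  3.23185e+02 -2.28000e-01  2.04500e+03  3.11300e+03]
74 ['top'] [ 4.89340e+02  3.20748e+02 -2.34000e-01  4.85250e+02  8.13000e+02]
74 ['wrist', 'top'] [ 4.881010e+02  3.224590e+02 -2.310000e-01  2.558375e+03  3.926000e+03]
78 ['wrist'] [ 4.846470e+02  3.209450e+02 -2.650000e-01  2.078562e+03  3.113000e+03]
78 ['top'] [ 4.89335e+02  3.21266e+02 -2.35000e-01  5.44375e+02  8.13000e+02]
78 ['wrist', 'top'] [ 4.862010e+02  3.215980e+02 -2.370000e-01  2.664625e+03  3.926000e+03][ WARN:0@4.114] global loadsave.cpp:1063 imwrite_ Unsupported depth image for selected encoder is fallbacked to CV_8U.
```

View pics/dbg.png

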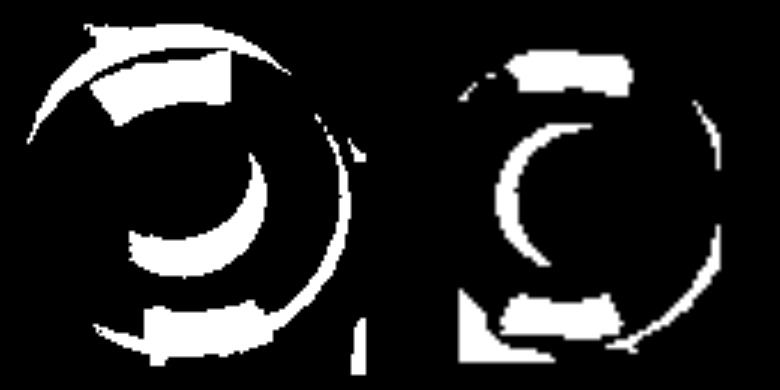

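Call:
move_arm(
  targets=[1,0.01,-0.06,0,4,1,0.02,-0.12,0,8,1,0.03,-0.18,0,12,1,0.035,-0.24,0,16,1,0.04,-0.3,0,16,1,0.04,-0.36,0,16,1,0.04,-0.42,-0.01,16,1,0.035,-0.48,-0.03,16,1,0.02,-0.54,-0.05,16,1,0,-0.59,-0.07,16,1,-0.01,-0.63,-0.08,16,1,-0.01,-0.65,-0.09,16,1,-0.01,-0.65,-0.09,16],
)

```text
clock: 3.6
eef_pos: [388.6, -348.9, 232.8]
orientation: [0.707, -0.014, 0.707, 0.014]
ft_force: [-0.2, 0.6, 0.5]
finger_gap: 85.3
```

The debug view shows both lips segmented cleanly; the pot is at about (489, 320), yaw about -13.4°. Now the cap from the wrist camera.

```bash
python3 - <<'E'
from fit import *
def blob(im,v=25):
    h=cv2.cvtColor(im,cv2.COLOR_RGB2HSV);m=((h[...,0]>98)&(h[...,0]<126)&(h[...,1]>150)&(h[...,2]>v)).astype(np.uint8)
    n,l,st,_=cv2.connectedComponentsWithStats(m);k=1+np.argmax(st[1:,4]);print(st[k]);return (l==k).astype(np.float32)
o={'wrist':blob(save('wrist','w2.png')),'top':blob(get_image('top')),'scene':blob(get_image('scene'))}
for c in (['wrist'],['top'],['scene'],['wrist','top','scene']): print(c,np.round(fitcap({k:o[k] for k in c},[454,-351,0.045]),3))
E
```

```text
[ 238  185   78  117 5251]
[ 445  177   38   55 1186]
[  96  276   45   53 1476]
['wrist'] [ 4.56548e+02 -3.51238e+02  6.50000e-02  2.31750e+02  5.25100e+03]
['top'] [ 4.55786e+02 -3.52285e+02  6.10000e-02  2.70688e+02  1.18600e+03]
['scene'] [ 4.53577e+02 -3.51598e+02  3.20000e-02  1.89688e+02  1.47600e+03]
['wrist', 'top', 'scene'] [ 4.55803e+02 -3.51535e+02  5.10000e-02  7.13688e+02  7.91300e+03]
```

View pics/w2.png

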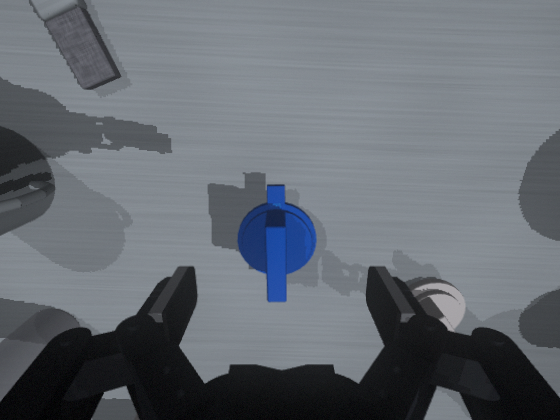

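The wrist view shows the cap at (277,240) with its fin up-down between the open jaws. The fits agree on (456, -351.5), yaw about 3°. Grasping now.

Call:
move_arm(
  targets=[1,0.034,-0.002,0,1,1,0.067,-0.003,-0.01,1,1,0.067,-0.003,-0.06,1,1,0.067,-0.003,-0.11,1,1,0.067,-0.003,-0.145,1,1,0.067,-0.003,-0.156,1,1,0.067,-0.003,-0.156,1,-1,0.067,-0.003,-0.156,1,-1,0.067,-0.003,-0.156,1,-1,0.067,-0.003,-0.156,1,-1,0.067,-0.003,-0.156,1,-1,0.067,-0.003,-0.156,1,-1,0.067,-0.003,-0.156,1],
  force=110,
)

```text
clock: 5.38
eef_pos: [456.4, -351.1, 78.5]
orientation: [0.707, -0.021, 0.706, 0.02]
ft_force: [-1.2, 0.0, 5.3]
finger_gap: 18.6
```

Call:
move_arm(
  targets=[-1,0,0,0.03,0,-1,0,0,0.08,0,-1,0,0.02,0.12,4,-1,0,0.07,0.13,9,-1,0,0.13,0.13,14,-1,0,0.19,0.13,19,-1,0.005,0.25,0.13,24,-1,0.01,0.31,0.13,29,-1,0.015,0.37,0.13,34,-1,0.02,0.43,0.13,39,-1,0.025,0.49,0.13,44,-1,0.03,0.55,0.13,48,-1,0.033,0.6,0.13,48,-1,0.033,0.64,0.13,48,-1,0.033,0.665,0.13,48,-1,0.033,0.672,0.13,48,-1,0.033,0.672,0.13,48,-1,0.033,0.672,0.13,48],
)

```text
clock: 7.62
eef_pos: [489.5, 319.9, 208.5]
orientation: [0.638, -0.306, 0.637, 0.306]
ft_force: [0.5, -1.1, -4.7]
finger_gap: 19.1
```

```bash
python3 - <<'E'
from fit import *
from scipy.spatial.transform import Rotation as R
s=get_state();w,x,y,z=s['orientation'];M=R.from_quat([x,y,z,w]).as_matrix();print(s['clock'],s['eef_pos'],s['finger_gap'],s['ft_force'],'yaw',np.degrees(np.arctan2(M[1,1],M[0,1]))-90,s['q'])
im=save('wrist','w3.png')
# overlay predicted pot at (489,320.5), yaw -13.4
v=im[...,::-1].copy()
for r,zz,col in((80,69,(0,255,0)),(40,50,(0,0,255))):
    cv2.polylines(v,[w2px('wrist',ring(r,zz)+[489,320.5,0]).astype(np.int32)],True,col,1)
for a0 in(0,180):
    a=np.radians(a0-13.4+np.linspace(-12,33,9));P=np.c_[489+54*np.cos(a),320.5+54*np.sin(a),np.full(9,69)]
    cv2.polylines(v,[w2px('wrist',P).astype(np.int32)],False,(0,255,255),1)
c,s_=np.cos(np.radians(51.6)),np.sin(np.radians(51.6))
z0=s['eef_pos'][2]-78.5; e=s['eef_pos']
for q in CAP: cv2.polylines(v,[cv2.convexHull(w2px('wrist',q@np.array([[c,-s_,0],[s_,c,0],[0,0,1]]).T+[e[0],e[1],z0]).astype(np.int32))],True,(255,255,0),1)
cv2.imwrite('pics/w3o.png',cv2.resize(v,(784,588)))
E
```

```text
7.625 [489.45005614 319.88144015 208.54121213] 19.117889155085294 [ 0.5015251  -1.08572318 -4.69973232] yaw 51.29728398971986 [ 5.79057135e-01  3.98977618e-01  1.07369488e-01  1.27823753e+00
 -3.75228857e-04 -3.16249803e-01]
```

View pics/w3o.png

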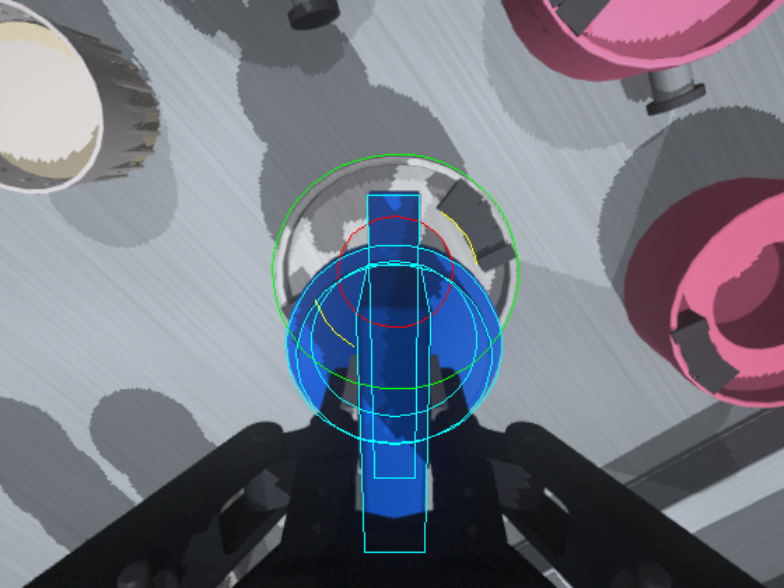

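The overlays of the pot rim, lip edge and cap outline all match the picture. Lowering the cap.

Call:
move_arm(
  targets=[-1,0,0.0005,-0.03,0,-1,0,0.0005,-0.06,0,-1,0,0.0005,-0.08,0,-1,0,0.0005,-0.09,0,-1,0,0.0005,-0.098,0,-1,0,0.0005,-0.103,0,-1,0,0.0005,-0.106,0,-1,0,0.0005,-0.108,0,-1,0,0.0005,-0.108,0],
)

```text
clock: 8.8
eef_pos: [490.0, 321.2, 101.1]
orientation: [0.638, -0.306, 0.636, 0.306]
ft_force: [2.2, 5.2, -3.9]
finger_gap: 18.7
```

Call:
move_arm(
  targets=[-1,0,0,-0.002,0,-1,0,0,-0.003,0,-1,0,0,-0.004,0,-1,0,0,-0.004,0],
)

```text
clock: 9.3
eef_pos: [490.4, 321.4, 98.5]
orientation: [0.639, -0.306, 0.636, 0.306]
ft_force: [-3.3, -0.8, 16.1]
finger_gap: 18.5
```

Call:
move_arm(
  targets=[-1,0,0,0,-6,-1,0,0,0,-12,-1,0,0,0,-18,-1,0,0,0,-24,-1,0,0,0,-30,-1,0,0,0,-36,-1,0,0,0,-42,-1,0,0,0,-48,-1,0,0,0,-53,-1,0,0,0,-56,-1,0,0,0,-56,-1,0,0,0,-56],
)

```text
clock: 10.8
eef_pos: [490.2, 321.2, 98.6]
orientation: [0.708, 0.028, 0.705, -0.029]
ft_force: [-3.6, -2.0, 5.1]
finger_gap: 18.6
```

```bash
cat > st.py <<'E'
from h import *
from scipy.spatial.transform import Rotation as R
s=get_state();w,x,y,z=s['orientation'];M=R.from_quat([x,y,z,w]).as_matrix();print(s['clock'],s['eef_pos'].round(2) if hasattr(s['eef_pos'],'round') else s['eef_pos'],s['finger_gap'],'F',np.round(s['ft_force'],1),'T',np.round(s['torque'],2),'yaw',np.degrees(np.arctan2(M[1,1],M[0,1]))-90,np.round(s['q'],2))
E
python3 st.py
```

```text
10.8 [490.23 321.19  98.6 ] 18.59937748160701 F [-3.6 -2.   5.1] T [-0.22  1.05  0.13] yaw -4.625121636619113 [ 0.58  0.46 -0.09  1.02 -0.    0.66]
```

Call:
move_arm(
  targets=[-1,0,0,0,-2,-1,0,0,0,-4,-1,0,0,0,-6,-1,0,0,0,-8,-1,0,0,0,-10,-1,0,0,0,-10,-1,0,0,0,-10],
)

```text
clock: 11.68
eef_pos: [491.1, 321.5, 98.5]
orientation: [0.703, 0.09, 0.699, -0.091]
ft_force: [4.7, 6.0, -6.0]
finger_gap: 19.0
```

```bash
python3 st.py
```

```text
11.675 [491.1  321.5   98.54] 19.015660780352885 F [ 4.7  6.  -6. ] T [ 1.1  -0.62  0.8 ] yaw -14.746919761671222 [ 0.58  0.46 -0.09  1.02 -0.    0.84]
```

Call:
move_arm(
  targets=[-1,0,0,0,-2,-1,0,0,0,-4,-1,0,0,0,-4,-1,0,0,0,-4],
)

```text
clock: 12.18
eef_pos: [491.1, 321.5, 98.7]
orientation: [0.7, 0.114, 0.696, -0.115]
ft_force: [-2.4, 0.5, 3.6]
finger_gap: 18.9
```

```bash
python3 st.py
```

```text
12.175 [491.12 321.52  98.66] 18.887941734248773 F [-2.4  0.5  3.6] T [0.15 0.54 4.57] yaw -18.69071827715115 [ 0.58  0.46 -0.09  1.02 -0.01  0.91]
```

Call:
move_arm(
  targets=[1,0,0,0,0,1,0,0,0,0,1,0,0,0,0,1,0,0,0,0,1,0,0,0.03,0,1,0,0,0.08,0,1,-0.02,0,0.13,0,1,-0.06,-0.02,0.18,0,1,-0.1,-0.03,0.2,0,1,-0.1,-0.03,0.2,0],
)

```text
clock: 13.42
eef_pos: [390.0, 291.5, 301.3]
orientation: [0.701, 0.115, 0.695, -0.114]
ft_force: [0.5, 0.5, 0.2]
finger_gap: 85.5
```

```bash
python3 st.py; python3 - <<'E'
from fit import *
def blob(im,v=25):
    h=cv2.cvtColor(im,cv2.COLOR_RGB2HSV);m=((h[...,0]>98)&(h[...,0]<126)&(h[...,1]>150)&(h[...,2]>v)).astype(np.uint8)
    n,l,st,_=cv2.connectedComponentsWithStats(m);k=1+np.argmax(st[1:,4]);print(st[k]);return (l==k).astype(np.float32)
im=save('wrist','w4.png');o={'wrist':blob(im)}
parts=CAP[1:4]  # lugs are under the lips
for z in(18,20,22): print(z,np.round(fitcap(o,[490,321,-.25],parts,z=z),3))
u=w2px('wrist',[490,321,60])[0].astype(int);print(u)
x0,y0=max(u[0]-90,0),max(u[1]-80,0)
cv2.imwrite('pics/w4c.png',cv2.resize(im[y0:y0+150,x0:x0+180],None,fx=4,fy=4,interpolation=cv2.INTER_CUBIC)[...,::-1])
E
```

```text
13.425 [389.97 291.47 301.34] 85.50936608230718 F [0.5 0.5 0.2] T [0.03 0.05 0.  ] yaw -18.65960147926947 [ 0.64  0.18  0.04  1.43 -0.01  0.97]
[ 292  199   68   88 3558]
18 [ 4.88437e+02  3.20503e+02 -1.58000e-01  4.79188e+02  3.55800e+03]
20 [ 4.86919e+02  3.21273e+02 -2.00000e-01  5.13938e+02  3.55800e+03]
22 [ 4.85862e+02  3.20154e+02 -1.52000e-01  5.52625e+02  3.55800e+03]
[326 237]
```

View pics/w4c.png

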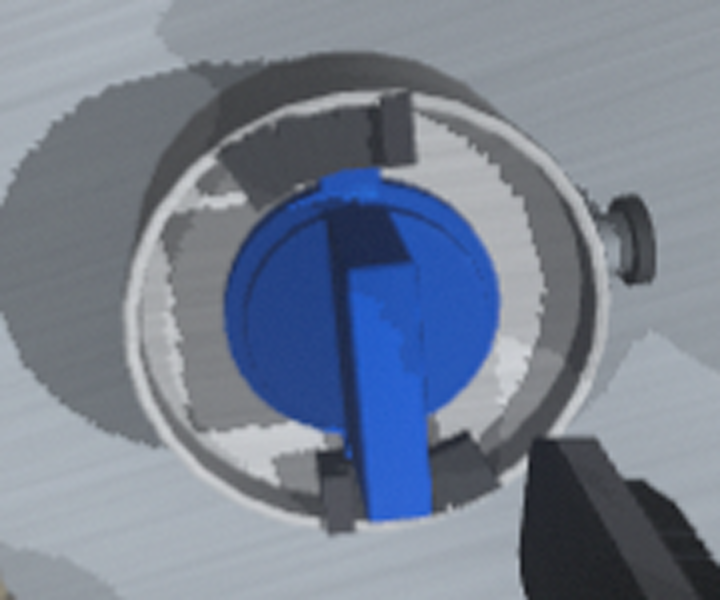

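The top lug lies under the upper lip with its edge against the stop block at crop (380,130), and the lower stop is at (335,480) beside the fin. I'll measure the fin's angle from its top edges.

```bash
python3 - <<'E'
from fit import *
f=lambda P,z:px2w('wrist',np.array(P)/4+[236,157]-.4,z)
Q=f([(348,268),(413,262),(432,515),(367,520)],116);print(Q.round(1),Q.mean(0))
for a,b in((0,3),(1,2)): d=Q[b]-Q[a];print('fin',np.degrees(np.arctan2(d[1],d[0])),np.hypot(*d[:2]))
S=f([(622,240)],45)[0];d=S-[490,321,0];print('spigot->pot yaw',np.degrees(np.arctan2(d[1],d[0]))-90,S)
L=f([(320,180),(380,172)],58);print('lug corners',L)   # visible lug at flange
for p in L: print(np.degrees(np.arctan2(-(p[1]-321),-(p[0]-490))))
T=f([(372,95),(378,160),(412,92),(412,162)],69);print('stop block',[(np.hypot(p[0]-490,p[1]-321).round(1),np.degrees(np.arctan2(-(p[1]-321),-(p[0]-490))).round(1)) for p in T])
B=f([(320,455),(352,450),(325,530),(355,530)],69);print('stop2',[(np.hypot(p[0]-490,p[1]-321).round(1),np.degrees(np.arctan2(p[1]-321,p[0]-490)).round(1)) for p in B])
E
```

```text
[[444.9 320.7 116. ]
 [448.8 338.1 116. ]
 [529.1 322.3 116. ]
 [524.6 303.6 116. ]] [486.85626551 321.19989899 116.        ]
fin -12.112596151906468 81.5837661488357
fin -11.11649237372556 81.77405360570634
spigot->pot yaw -3.8448449652456844 [496.0611656  411.18771256  45.        ]
lug corners [[438.57573817 321.17176682  58.        ]
 [442.11612798 340.01167215  58.        ]]
-0.19137809916536538
-21.6549122827264
stop block [(np.float64(79.5), np.float64(-16.5)), (np.float64(58.9), np.float64(-18.6)), (np.float64(80.9), np.float64(-25.0)), (np.float64(59.2), np.float64(-28.8))]
stop2 [(np.float64(47.2), np.float64(-35.9)), (np.float64(43.3), np.float64(-23.0)), (np.float64(75.5), np.float64(-27.1)), (np.float64(74.7), np.float64(-19.3))]
```

The fin reads -11.6° and the pot's lock angle was estimated at -13.4°. That gap is within error, but I'll re-grip slightly clockwise of it and press once more on the stop to be sure.

Call:
move_arm(
  targets=[1,0.05,0.015,0,2,1,0.1,0.03,-0.02,4.7,1,0.1005,0.03,-0.07,4.7,1,0.1005,0.03,-0.12,4.7,1,0.1005,0.03,-0.165,4.7,1,0.1005,0.03,-0.195,4.7,1,0.1005,0.03,-0.201,4.7,1,0.1005,0.03,-0.201,4.7,-1,0.1005,0.03,-0.201,4.7,-1,0.1005,0.03,-0.201,4.7,-1,0.1005,0.03,-0.201,4.7,-1,0.1005,0.03,-0.201,4.7,-1,0.1005,0.03,-0.201,4.7,-1,0.1005,0.03,-0.201,4.7],
  force=120,
)

```text
clock: 15.22
eef_pos: [491.4, 321.5, 99.6]
orientation: [0.705, 0.086, 0.699, -0.085]
ft_force: [-2.3, -3.9, 8.7]
finger_gap: 18.8
```

```bash
python3 st.py
```

```text
15.225 [491.42 321.48  99.58] 18.760213882070772 F [-2.3 -3.9  8.7] T [-0.99  0.46  1.49] yaw -13.902010822255562 [ 0.58  0.46 -0.09  1.02 -0.01  0.82]
```

Call:
move_arm(
  targets=[-1,0,0,0,-1,-1,0,0,0,-2,-1,0,0,0,-2,-1,0,0,0,-2],
)

```text
clock: 15.72
eef_pos: [491.4, 321.5, 99.7]
orientation: [0.703, 0.098, 0.697, -0.097]
ft_force: [0.6, -3.7, 3.2]
finger_gap: 19.3
```

```bash
python3 st.py
```

```text
15.725 [491.44 321.49  99.66] 19.337457833498032 F [ 0.6 -3.7  3.2] T [-0.74  0.03  3.34] yaw -15.856425018769315 [ 0.58  0.46 -0.09  1.02 -0.01  0.86]
```

Torque rises linearly from the first degree of turn (1.5 to 3.3 N m, well above the 1 N m pinch), so the cap is hard against its stops. Releasing and backing off.

Call:
move_arm(
  targets=[1,0,0,0,0,1,0,0,0,0,1,0,0,0,0,1,0,0,0,0,1,0,0,0.03,0,1,0,0,0.08,0,1,-0.02,0,0.13,0,1,-0.06,-0.02,0.18,0,1,-0.1,-0.03,0.2,0,1,-0.1,-0.03,0.2,0],
)

```text
clock: 16.98
eef_pos: [390.2, 291.5, 302.3]
orientation: [0.704, 0.098, 0.696, -0.096]
ft_force: [-0.1, 1.1, -0.0]
finger_gap: 85.5
```

```bash
python3 st.py; python3 - <<'E'
from fit import *
im=get_image('wrist');t=get_image('top')
u=w2px('wrist',[490,321,60])[0].astype(int);x0,y0=u[0]-60,u[1]-60
a=cv2.resize(im[y0:y0+120,x0:x0+120],(400,400),interpolation=cv2.INTER_CUBIC);b=cv2.resize(t[120:260,130:400],None,fx=1.48,fy=1.48)
b=cv2.copyMakeBorder(b,0,400-b.shape[0],0,0,cv2.BORDER_CONSTANT)
print(x0,y0);cv2.imwrite('pics/end.png',np.hstack([a,b])[...,::-1])
for n in('press_lid','mould'):
    masks=landmark_of('top',n)
    if masks: r,c=masks[0]['point'];print(n,px2w('top',[c,r],0)[0])
E
```

```text
16.975 [390.23 291.47 302.35] 85.52247596505754 F [-0.1  1.1 -0. ] T [ 0.   -0.01 -0.01] yaw -15.816520369327847 [ 0.64  0.17  0.04  1.43 -0.01  0.92]
263 178
press_lid [ 564.81662379 -140.50545088    0.        ]
mould [600.57939968 108.5243432    0.        ]
```

View pics/end.png

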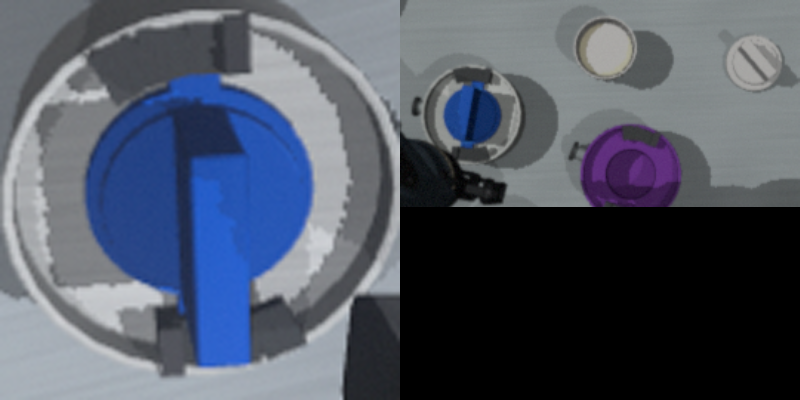

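The lugs are under both lips and up to the stop blocks, at (235,45) and (172,340) in the left crop. The mould and pressing lid stand where they did, and the gripper is clear.

```bash
python3 -c "
from plant import *
print(close_job())"
```

```text
the job is handed in; nothing more can be done
None
```

The filter is closed and the job is handed in at about 17 s. I set the blue cap into the pale metal pot about 65° off its lock angle, turned it clockwise under both lips, and let go.

- **Tightness:** The turning moment reached 4.6 N m. I then re-gripped and pressed once more. The moment rose straight away, from 1.5 to 3.3 N m over 2°, so the cap is against its stops. After release the gripper read no force, and the last picture shows the lugs under the lips at their stops.
- **Neighbours:** The pressing lid and mould look untouched. Their positions read within 4–7 mm of the first look, which I put down to detector scatter.
- **Disagreement:** Before the second press the fin measured about -11.6°. I had estimated the lock angle at -13.4°, and the re-grip moments suggest about -12.4°. I put this down to measurement error and did not re-measure the fin after the last release.

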